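# Seat the meter cell's lid and lay the strike-off paddle against its face

## Robot

A 6-joint arm with a two-finger parallel gripper is mounted at the origin on the work surface. World frame = base frame: x ahead of the robot, y to its left, z up, the work surface at z = 0. Lengths are in mm, angles in rad, forces in N, time in s.
With the tool pointing down it reaches from about 400 to 825 mm from the base axis. Payload 7 kg.
Tool frame: the origin (TCP) lies between the finger pads; the fingertips stand 8 mm ahead of it and the grasp point (between the pads) lies 11 mm behind it; z points along the fingers, y is the line along which they close (so a half turn about z gives the same grasp; the last joint's range is limited). The gripper opens to 88 mm and grips with 3 to 60 N. Pads are 19 mm wide; open, the fingers measure 130 mm over their backs; the gripper's body (78 mm by 193 mm) begins 47 mm behind the grasp point.
Start: joints at [1.479, 0.359, 0.012, 0, -1.224, -0.288], TCP at [250.253, 626.872, 234.561] pointing down, gripper open.
Joint ranges: [-3.07, 3.07], [-1.43, 2.12], [-1.02, 1.25], [-3.03, 1.67], [-3.05, -0], [-3.03, 3.03]. Speed limits (rad/s): [2.39, 2.39, 3.01, 3.14, 3.14, 3.14].

## Interface

Orientations are given as a unit quaternion [x, y, z, w].
In Python, from bench import robot gives the robot as it stands. The module is installed in compiled form; this text tells all that it offers. Calls block until the motion is done:
- robot.move_ptp(position, orientation): joint-space move of the TCP to a pose.
- robot.line_to(position, orientation=None, velocity=150, max_force=None): straight line of the TCP; orientation=None keeps the orientation; velocity is the mean speed in mm/s. With max_force (N) it stops when the force on the tool has changed by that much, and returns True; else False.
- robot.move_joints(angles): joint-space move.
- robot.gripper_to(opening, f_grip=None): finger opening in mm; f_grip is the grip in N (None keeps the last); returns when the fingers have stopped.
- robot.wait(seconds).
- robot.ik(position, orientation): joint angles nearest the present ones, or None.
- robot.read_camera(name): name is "scene" or "top"; returns the picture (420x560x3 uint8, blue, green, red); there is no depth.
- robot.camera_info(name): a dict with "K" (3x3 intrinsics, pixels), "k1" (the pictures are not rectified: a ray, as slopes to the right and down, at radius r is drawn at 1 + k1 r^2 times it, then the intrinsics apply), "cam_to_world" (4x4, takes a point from camera to world coordinates). Camera axes: x right, y down, z forward; pixel columns grow to the right and rows downward; lengths in mm; the calibration is good to about 2 mm. A picture is of the moment at which its call begins. camera_info takes no time and is no camera call.
A pose or a line that the arm cannot do raises robot.MotionError and nothing moves.
- robot.finish_job(): hands the job in; it is judged then, once.
Trained networks look in the newest picture that a camera, given by its name, has taken for a name from the list of things; names that differ only in an ending like _2 or _b are one class to them, and where a whole thing is asked for, a point or a joint stands for the part that bears it (a point fixed in the world has none). Each returns a list of dicts, best first, with "confidence" (0 to 1); they miss things now and then, are a little off and sometimes report something else, mostly with a low value. They report only what shows in the picture. A call takes as long as a camera call. They do not tell look-alikes from the thing itself.
- robot.find_in(camera, target): "extent" ([left, top, right, bottom] in pixels, round what is visible of it).
- robot.masks_of(camera, target): "region" (420x560 bool, what is visible of it) and "extent" ([left, top, right, bottom] in pixels, round what is visible of it).
Readings, each from a call of its own:
- robot.get_clock(): time.
- robot.get_q(): joint angles.
- robot.get_joint_vel(): joint speeds.
- robot.get_joint_torque(): joint torques, N m.
- robot.get_ee_pos(): TCP position.
- robot.get_tcp_rot(): TCP orientation.
- robot.get_wrist_force(): force on the tool from outside, world axes, zero at the start.
- robot.get_torque(): the same for the moment, N m.
- robot.get_finger_gap(): finger opening in mm.
- robot.get_grip_force(): force on a finger pad.
Only numpy, scipy, OpenCV 4.12 (cv2) and the standard library are available. Lean on these libraries where they do the work, as an engineer would, in place of code of your own. Each camera call takes 0.05 s, during which the arm holds its last target. There are 200 camera calls.

## Task

Press the moisture cell's lid down all the way round until its gasket is fully seated at every corner. Then lay the paddle flat on the counter with its long straight edge flush against the cell's far long face (the one without the display), spanning that whole face, and leave it there so that I can sight along it for a bulge in the case. Do not disturb the tins, the glass cylinder or the scoop.

Things in the scene. Friction and masses are not known exactly. Their poses are not given: they have to be found in the camera images.
- cell: Gray moisture meter cell, a low box fixed to the counter: 96 (x) x 150 (y) x 50 mm to its rim. Origin: centre of its underside, on the counter; z up; +x points away from the robot at yaw 0. Its far long face is the flat upright plane x = +48 mm, y from -75 to +75 mm, bare from counter to rim; the near one (x = -48 mm) has the black display.
- lid: The cell's loose aluminium lid, plate 92 (x) x 146 (y) x 6 mm, 0.25 kg, with a 14 mm deep plug below, in the cell's well with 2 mm play. Origin: centre of the plate's underside; axes as the cell's. It starts 3 to 5 mm proud of the rim on four stiff rubber gasket corners; seated, the plate rests on the rim, its top 56 mm above the counter. A pressed corner may rock the opposite one up; no harm.
- paddle: Wooden strike-off paddle lying flat, 0.22 kg. Blade 12 mm thick; straight working edge at its x = -30 mm, 220 mm long (y +-110); that length to x = +6, then a back 110 mm long to x = +30. Upright block grip over the origin, 26 (x) x 34 (y) mm, from 12 to 62 mm up. Origin: on the underside below the grip. In place, its x and y point the same way as the cell's.
- edge_left (a point): Point on the paddle's straight working edge, 70 mm to the +y side of its middle, at half the blade's thickness (6 mm up).
- edge_right (a point): Point on the paddle's straight working edge, 70 mm to the -y side of its middle, 6 mm up.
- tin_silver: Tall silver screw-top tin canister, bystander: 88 mm across, 172 mm high, standing; origin at the centre of its underside.
- tin_olive: Tall olive screw-top tin canister, bystander: 88 mm across, 172 mm high, standing; origin at the centre of its underside.
- cylinder: Glass graduated cylinder, bystander: 34 mm tube on a 68 mm foot, 210 mm high, standing; origin at the centre of its underside.
- scoop: Brass spoon scoop lying on the counter, bystander, beyond the cell: a 70 x 44 mm open trough, 26 mm high, at its +x end and a round handle towards -x, 180 mm long in all; origin on the counter near its middle.
- lid_near_left (a point): Where to press the near left corner: on the lid's top above that gasket corner, -36 mm in x and +60 mm in y of the lid; 56 mm above the counter when seated. Pressing here with some 12 to 20 N pushes the gasket corner in (up to 5 mm); it stays where pushed and stops hard when home.
- lid_near_right (a point): Where to press the near right corner: on the lid's top above that gasket corner, -36 mm in x and -60 mm in y of the lid; 56 mm above the counter when seated. Pressing here with some 12 to 20 N pushes the gasket corner in (up to 5 mm); it stays where pushed and stops hard when home.
- lid_far_left (a point): Where to press the far left corner: on the lid's top above that gasket corner, +36 mm in x and +60 mm in y of the lid; 56 mm above the counter when seated. Pressing here with some 12 to 20 N pushes the gasket corner in (up to 5 mm); it stays where pushed and stops hard when home.
- lid_far_right (a point): Where to press the far right corner: on the lid's top above that gasket corner, +36 mm in x and -60 mm in y of the lid; 56 mm above the counter when seated. Pressing here with some 12 to 20 N pushes the gasket corner in (up to 5 mm); it stays where pushed and stops hard when home.
Mind the look-alikes: they are no part of the job. What is shaped like the paddle but pink or purple is not meant.

How it is judged (in metres and radians):
On the way, in this order (a step that is already met when the one before it is completed fails the run):
1. the lid is fully seated at all four corners (z of each of lid_near_left, lid_near_right, lid_far_left, lid_far_right in the frame of cell below 0.0575 m), for 0.2 s.
2. the paddle lies flat with its straight edge flush along the cell's far long face (x of edge_left in the frame of cell between 0.045 and 0.05 m and x of edge_right in the frame of cell between 0.045 and 0.05 m and y of paddle in the frame of cell between -0.035 and 0.035 m and height (world z) of paddle below 0.003 m and angle between paddle's own z axis and vertical below 0.03 rad), for 0.2 s.
At the end, for the whole second after the job is handed in: All four lid corners within 1.5 mm of seated; the paddle flat and at rest on the counter, its straight edge within 2 mm of the cell's far long face at both marked points (70 mm either side of its middle), its middle within 35 mm of the face's middle; all released (all of step 1 and all of step 2 and linear speed of each of paddle, lid below 0.01 m/s); the robot touches nothing.
It fails at once if a tin, the glass cylinder or the scoop is shifted more than 30 mm or knocked over (distance of any of tin_silver, tin_olive, cylinder, scoop from where it was at the start of the episode above 0.03 m or angle between any of tin_silver, tin_olive, cylinder's own z axis and vertical above 0.4 rad).
It also fails if it takes over 56 s, if anything falls off the work surface, if the arm or the gripper's body presses on something with over 40 N, if the wrist force passes 120 N, or if a joint passes its speed limit or range.

## Working session

There is one attempt and no reset: what is moved stays moved. The work goes in short steps, each a Python script; the robot and the scene stay as the last script left them, time stands still between calls to the robot, and variables do not carry over. Pictures are saved under pics/ and viewed, at most 10 in all, crops included, and the job is handed in when it is done.

```bash
mkdir -p pics; python3 - <<'E'
from bench import robot
import cv2,numpy as np
np.set_printoptions(precision=3,suppress=True)
for c in("scene","top"):
    im=robot.read_camera(c);cv2.imwrite(f"pics/{c}0.png",im)
    i=robot.camera_info(c);print(c,i["K"],i["k1"],i["cam_to_world"])
    for t in("cell","lid","paddle","tin_silver","tin_olive","cylinder","scoop"):
        for d in robot.find_in(c,t)[:4]:print(t,np.round(d["extent"]),round(d["confidence"],2))
print(robot.get_clock(),robot.get_tcp_rot())
E
```

```text
scene [[390.231   0.    276.718]
 [  0.    390.231 210.423]
 [  0.      0.      1.   ]] -0.06662897838163606 [[   0.127    0.845   -0.52   993.065]
 [   0.992   -0.116    0.052 -100.616]
 [  -0.016   -0.522   -0.853  759.411]
 [   0.       0.       0.       1.   ]]
cell [211. 197. 280. 214.] 0.65
cell [367. 173. 428. 252.] 0.6
lid [214. 158. 277. 199.] 0.95
lid [369. 174. 425. 253.] 0.37
paddle [395. 281. 496. 340.] 0.97
paddle [346. 100. 387. 163.] 0.81
paddle [367. 174. 426. 252.] 0.74
paddle [140. 314. 250. 380.] 0.57
tin_silver [ 85. 164. 142. 236.] 0.65
tin_silver [ 93. 117. 155. 195.] 0.59
tin_olive [ 60. 220. 139. 294.] 0.73
cylinder [ 87. 161. 144. 238.] 0.95
scoop [262. 267. 350. 300.] 0.6
top [[421.336   0.    277.927]
 [  0.    421.336 206.312]
 [  0.      0.      1.   ]] -0.12563152303418462 [[  0.017  -0.991   0.136 436.538]
 [ -1.     -0.015   0.014 -59.395]
 [ -0.012  -0.136  -0.991 958.051]
 [  0.      0.      0.      1.   ]]
cell [287. 267. 323. 278.] 0.62
paddle [123. 269. 194. 359.] 0.65
paddle [113.  87. 201. 124.] 0.61
paddle [126. 164. 205. 243.] 0.6
paddle [318.  85. 406. 127.] 0.59
tin_silver [403. 266. 474. 315.] 0.7
tin_olive [413. 138. 476. 191.] 0.57
cylinder [416. 210. 475. 247.] 0.69
scoop [230. 130. 303. 149.] 0.78
0.8 [ 0.982 -0.189 -0.     0.   ]
```

View pics/scene0.png

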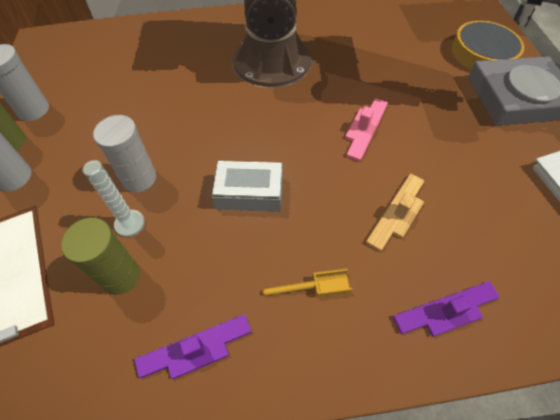

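View pics/top0.png

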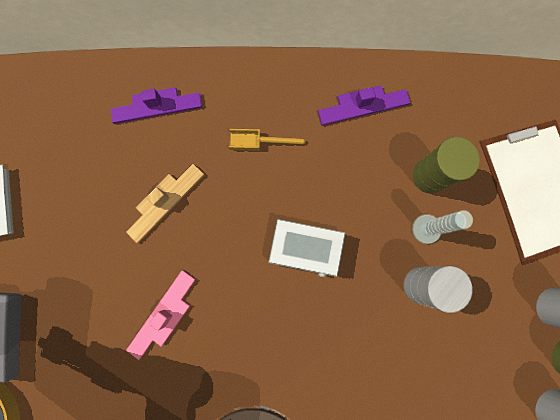

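In both views the light-wood paddle (scene 397,212; top 165,203) is the only wood-coloured one. The pink one (scene 368,130; top 163,315) and the purple ones (scene 193,347 and 447,310; top 157,105 and 365,105) are look-alikes. The cell is at scene 248,187 and top 307,247, with the scoop beyond it at top 265,139. Next I fit silhouettes to get the poses.

```bash
cat > h.py <<'E'
from bench import robot
import cv2,numpy as np
from scipy.optimize import minimize
from scipy.spatial.transform import Rotation as R
np.set_printoptions(precision=3,suppress=True)
def proj(c,P):
    i=robot.camera_info(c);T=np.linalg.inv(i["cam_to_world"]);p=np.c_[P,np.ones(len(P))]@T.T
    s=p[:,:2]/p[:,2:3];s=s*(1+i["k1"]*(s**2).sum(1,keepdims=True))
    return s@np.array(i["K"])[:2,:2].T+np.array(i["K"])[:2,2]
def box(x0,x1,y0,y1,z0,z1):return np.array([[x,y,z] for x in(x0,x1) for y in(y0,y1) for z in(z0,z1)],float)
PADDLE=[box(-30,6,-110,110,0,12),box(6,30,-55,55,0,12),box(-13,13,-17,17,12,62)]
CELL=[box(-48,48,-75,75,0,50),box(-46,46,-73,73,50,60)]
def render(c,model,q,S=4):
    m=np.zeros((420*S,560*S),np.uint8);Rz=R.from_euler('z',q[2]).as_matrix()
    for b in model:
        u=proj(c,b@Rz.T+[q[0],q[1],0]);cv2.fillConvexPoly(m,cv2.convexHull(np.round((u+.5)*S-.5).astype(np.int32)),1)
    return m
def comp(mask,seed):
    mask=cv2.morphologyEx(mask.astype(np.uint8),cv2.MORPH_CLOSE,np.ones((5,5)))
    n,l,s,ce=cv2.connectedComponentsWithStats(mask);d=[(np.hypot(*(ce[k]-seed)),k) for k in range(1,n) if s[k,4]>150]
    return (l==min(d)[1]).astype(np.uint8)
def fit(model,masks,q0,S=4):
    M={c:cv2.resize(m,None,fx=S,fy=S,interpolation=cv2.INTER_LINEAR) for c,m in masks.items()}
    def cost(v):
        q=[v[0],v[1],v[2]/100];e=0
        for c,m in M.items():
            r=render(c,model,q);e+=1-(r&m).sum()/max(1,(r|m).sum())
        return e/len(M)
    v0=[q0[0],q0[1],q0[2]*100]
    for st in(25,6):
        o=minimize(cost,v0,method='Nelder-Mead',options=dict(initial_simplex=[v0]+[list(np.add(v0,st*np.eye(3)[k])) for k in range(3)],xatol=.05,fatol=1e-5));v0=o.x
    return np.array([v0[0],v0[1],v0[2]/100]),o.fun
def ground(c,uv,z):
    i=robot.camera_info(c);K=np.array(i["K"]);T=np.array(i["cam_to_world"])
    s=cv2.undistortPoints(np.array([[uv]],float),K,np.array([i["k1"],0,0,0,0.]))[0,0]  # approx same model
    d=T[:3,:3]@[s[0],s[1],1];o=T[:3,3];return o+d*(z-o[2])/d[2]
def wood(im):
    h=cv2.cvtColor(im,cv2.COLOR_BGR2HSV);return h
E
python3 - <<'E'
from h import *
ims={c:cv2.imread(f"pics/{c}0.png") for c in("scene","top")}
for c,pts in(("scene",[(405,188),(401,211),(412,220),(340,200)]),("top",[(190,175),(145,228),(155,200),(230,200)])):
    h=cv2.cvtColor(ims[c],cv2.COLOR_BGR2HSV)
    print(c,[h[v,u] for u,v in pts])
for z in(0,25):print(ground("top",(165,203),z),ground("scene",(397,212),z),ground("top",(307,247),z),ground("scene",(248,187),z),ground("top",(265,139),z))
for c,p,s in(("scene",(397,212),6),("top",(165,203),6)):
    u,v=p;cv2.imwrite(f"pics/crop_{c}.png",cv2.resize(ims[c][v-50:v+50,u-65:u+65],None,fx=3,fy=3,interpolation=cv2.INTER_CUBIC))
a=cv2.imread("pics/crop_scene.png");b=cv2.imread("pics/crop_top.png");cv2.imwrite("pics/crop1.png",np.hstack([a,b]))
E
```

```text
scene [array([ 19, 132, 232], dtype=uint8), array([ 17, 135, 113], dtype=uint8), array([ 17, 139, 183], dtype=uint8), array([ 14, 158, 147], dtype=uint8)]
top [array([ 19, 125, 238], dtype=uint8), array([ 18, 127, 225], dtype=uint8), array([ 18, 128, 236], dtype=uint8), array([ 13, 147, 142], dtype=uint8)]
[572.031 217.269   0.   ] [571.95  216.922   0.   ] [ 476.073 -113.1      0.   ] [ 456.405 -113.272    0.   ] [727.801 -12.504   0.   ]
[568.495 210.05   25.   ] [585.813 206.468  25.   ] [ 475.041 -111.699   25.   ] [ 474.072 -112.855   25.   ] [720.201 -13.728  25.   ]
```

View pics/crop1.png

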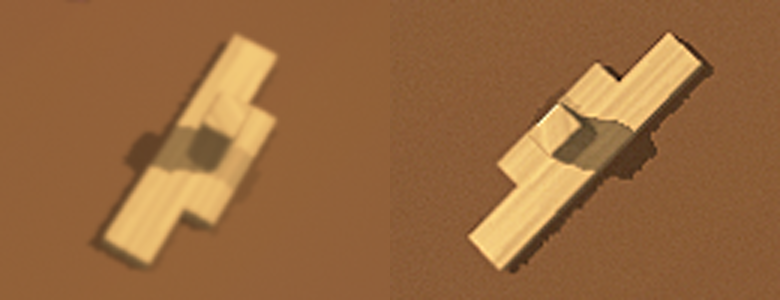

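The enlarged crop confirms the natural-wood paddle. Its straight edge faces the robot and the grip block is on the backed side, so yaw is about +0.8. Now the fits.

```bash
python3 - <<'E'
from h import *
ims={c:cv2.imread(f"pics/{c}0.png") for c in("scene","top")}
H={c:cv2.cvtColor(cv2.GaussianBlur(i,(3,3),0),cv2.COLOR_BGR2HSV).astype(int) for c,i in ims.items()}
pm={c:comp((h[...,2]>172)&(h[...,1]<150)&(h[...,0]<26)&(h[...,0]>13)|(h[...,0]>=16)&(h[...,1]<150)&(h[...,0]<26)&(h[...,2]>60),s) for (c,h),s in zip(H.items(),((397,212),(165,203)))}
cm={c:comp(h[...,1]<95,s) for (c,h),s in zip(H.items(),((248,187),(307,247)))}
for n,m,mk,q0 in(("p",PADDLE,pm,(570,213,.8)),("c",CELL,cm,(470,-112,0.1))):
    q,e=fit(m,mk,q0);print(n,q,e,[fit(m,{c:mk[c]},q) for c in mk])
    for c in ims:
        k=cv2.resize(render(c,m,q),(560,420),interpolation=cv2.INTER_NEAREST)
        for a,col in((k,(0,0,255)),(mk[c],(0,255,0))):
            cs,_=cv2.findContours(a,cv2.RETR_EXTERNAL,cv2.CHAIN_APPROX_NONE);cv2.drawContours(ims[c],cs,-1,col,1)
o=[]
for c,(u,v) in(("scene",(315,190)),("top",(240,220))):
    o.append(cv2.resize(ims[c][v-70:v+70,u-130:u+130],None,fx=3,fy=2.1*3/2.1*0.7/0.7))
cv2.imwrite("pics/ov.png",cv2.resize(np.vstack(o),(557,600)))
E
```

```text
p [578.728 224.214   0.816] 0.06770685048178227 [(array([577.516, 222.792,   0.828]), np.float64(0.04820828491567475)), (array([579.565, 225.238,   0.826]), np.float64(0.03537335285505128))]
c [ 472.842 -110.2     -0.183] 0.03755285365486499 [(array([ 471.738, -111.878,   -0.191]), np.float64(0.02712537214687394)), (array([ 473.555, -109.245,   -0.183]), np.float64(0.029955471596275762))]
```

View pics/ov.png

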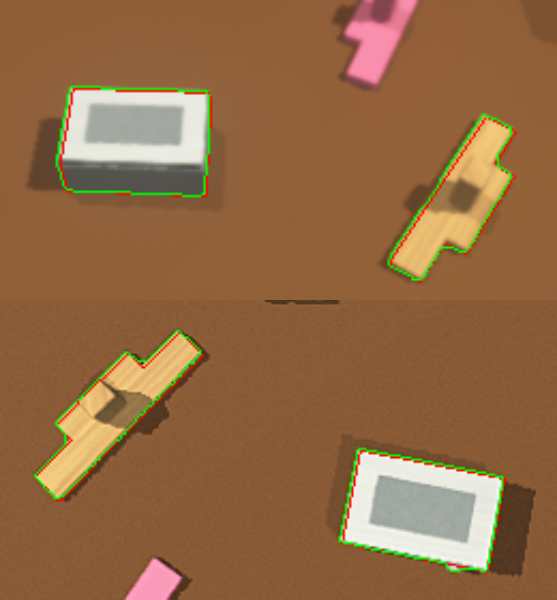

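Both overlays agree to about 2 mm. The cell is at (472.8, −110.2), yaw −0.183, and the paddle is at (578.7, 224.2), yaw 0.82. Now I press the corners.

```bash
cat >> h.py <<'E'
C=np.array([472.8,-110.2,-.183])
def Q(a):return [np.cos(a/2),np.sin(a/2),0,0]
def W(x,y,z,q=C):
    c,s=np.cos(q[2]),np.sin(q[2]);return [q[0]+c*x-s*y,q[1]+s*x+c*y,z]
def press(x,y,f=32):
    robot.line_to(W(x,y,78),velocity=200)
    robot.line_to(W(x,y,72),velocity=100)
    hit=robot.line_to(W(x,y,61),velocity=20,max_force=f)
    print((x,y),hit,"z",round(robot.get_ee_pos()[2],2),"F",np.round(robot.get_wrist_force(),1),"t",round(robot.get_clock(),1))
    robot.line_to(W(x,y,78),velocity=150)
E
python3 - <<'E'
from h import *
print(robot.ik([578.7,224.2,24],Q(.82)),robot.ik(W(80,0,24),Q(C[2])))
robot.gripper_to(0)
robot.move_ptp(W(-36,60,100),Q(C[2]))
print(robot.get_clock())
for p in((-36,60),(36,-60),(36,60),(-36,-60)):press(*p)
E
```

```text
[ 0.684  0.475 -0.348  0.    -0.748  1.707] [ 0.124  0.405 -0.476  0.    -0.689  1.264]
4.75
(-36, 60) True z 65.06 F [-3.4  1.8 12.3] t 5.7
(36, -60) True z 65.09 F [-2.   1.8  8.7] t 7.5
(36, 60) True z 64.54 F [-3.4  1.6  9.4] t 9.3
(-36, -60) True z 64.27 F [-1.5  2.2  9.9] t 11.1
```

```bash
python3 - <<'E'
from h import *
for p in((-36,60),(36,60),(36,-60),(-36,-60)):press(*p,f=36)
E
```

```text
(-36, 60) True z 64.24 F [-2.8  0.8 10.4] t 12.8
(36, 60) True z 64.3 F [-2.2  1.4  8.5] t 14.3
(36, -60) True z 64.25 F [-2.4  1.9  9.1] t 16.0
(-36, -60) True z 64.24 F [-3.5  1.7 10.7] t 17.5
```

All four corners stop at the same height (tip 56.2 mm), so the lid is seated. Now the paddle.

```bash
python3 - <<'E'
from h import *
robot.gripper_to(70)
robot.move_ptp([578.7,224.2,110],Q(.82))
robot.line_to([578.7,224.2,27],velocity=120)
robot.gripper_to(20,f_grip=20)
print("gap",robot.get_finger_gap(),robot.get_grip_force(),robot.get_clock())
robot.line_to([578.7,224.2,110],velocity=150)
robot.move_ptp(W(98,0,110),Q(C[2]))
robot.line_to(W(98,0,40),velocity=120)
h=robot.line_to(W(98,0,25),velocity=25,max_force=6)
print("down",h,robot.get_ee_pos(),robot.get_finger_gap(),robot.get_clock())
im=robot.read_camera("scene");cv2.imwrite("pics/s2.png",cv2.resize(im[100:320,140:430],None,fx=2.5,fy=2.5))
E
```

```text
gap 33.73892989890095 19.97992068529129 22.0083
down True [ 569.258 -128.069   26.778] 34.21285394306968 25.3
```

View pics/s2.png

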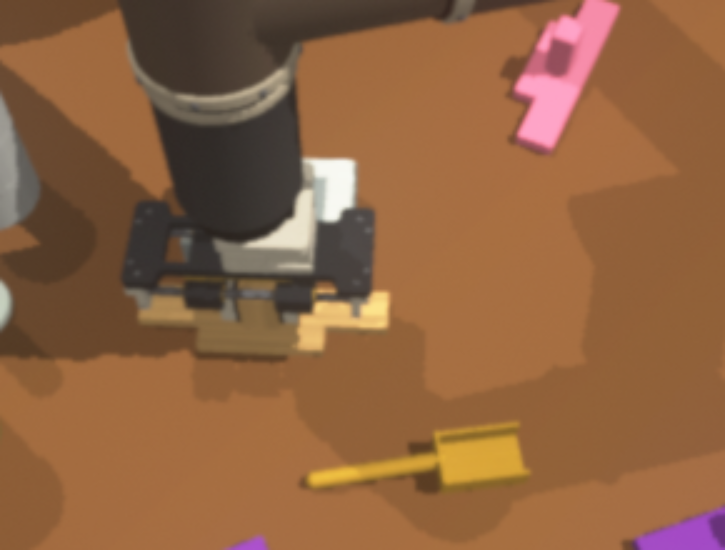

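The paddle is gripped and resting beyond the cell (picture at about 260,315), clear of the scoop (about 415,465). Next I push it flush, ease the grip so it aligns itself, and release.

```bash
python3 - <<'E'
from h import *
z=robot.get_ee_pos()[2]
def cf():
    p=robot.get_ee_pos();d=np.array(p[:2])-C[:2];c,s=np.cos(C[2]),np.sin(C[2]);return np.round([c*d[0]+s*d[1],-s*d[0]+c*d[1],p[2]],2)
h=robot.line_to(W(72,0,z),velocity=30,max_force=15);print(h,cf(),robot.get_wrist_force(),robot.get_torque())
robot.gripper_to(20,f_grip=6)
h=robot.line_to(W(cf()[0]-4,0,z),velocity=15,max_force=18);print(h,cf(),robot.get_wrist_force(),robot.get_torque())
robot.gripper_to(50)
robot.line_to(W(cf()[0],0,115),velocity=120)
print(robot.get_clock(),robot.get_wrist_force())
robot.move_ptp(W(60,300,200),Q(C[2]))
print(robot.get_clock())
ims={c:robot.read_camera(c) for c in("scene","top")}
for c in ims:cv2.imwrite(f"pics/{c}3.png",ims[c])
q,o=W(78,0,0),[]
for c in ims:
    u,v=proj(c,np.array([W(60,0,0)]))[0].astype(int);o.append(cv2.resize(ims[c][v-60:v+60,u-65:u+65],(390,360)))
cv2.imwrite("pics/fin.png",np.hstack(o))
E
```

```text
False [75.66  0.11 28.31] [ 9.717 -7.308  2.904] [-2.766 -3.799  0.08 ]
False [71.71  0.14 27.79] [ 5.101 -3.54   4.883] [-1.176 -2.004  0.05 ]
28.2667 [-1.03  -0.421 -0.23 ]
29.4583
```

View pics/fin.png

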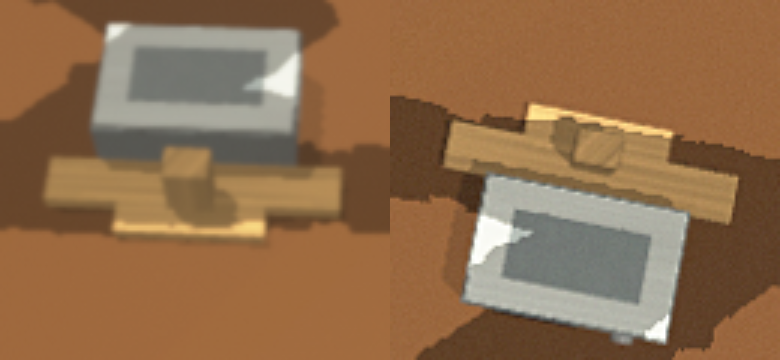

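In both views the paddle lies along the far face and spans it. A light push on its back at ±40 mm will check, and if needed complete, the flush contact.

```bash
python3 - <<'E'
from h import *
def cf():
    p=robot.get_ee_pos();d=np.array(p[:2])-C[:2];c,s=np.cos(C[2]),np.sin(C[2]);return np.round([c*d[0]+s*d[1],-s*d[0]+c*d[1],p[2]],2)
robot.gripper_to(0)
robot.move_ptp(W(135,40,110),Q(C[2]))
for y in(40,-40,40):
    robot.line_to(W(135,y,robot.get_ee_pos()[2]),velocity=120)
    robot.line_to(W(135,y,15),velocity=150)
    h=robot.line_to(W(108,y,15),velocity=25,max_force=8);print(y,h,cf(),robot.get_wrist_force(),robot.get_clock())
    robot.line_to(W(135,y,15),velocity=100)
    robot.line_to(W(135,y,40),velocity=150)
    if robot.get_clock()>44:break
robot.line_to(W(135,40,120),velocity=150)
robot.move_ptp(W(60,300,200),Q(C[2]))
print(robot.get_clock())
ims={c:robot.read_camera(c) for c in("scene","top")}
o=[]
for c in ims:
    cv2.imwrite(f"pics/{c}4.png",ims[c])
    u,v=proj(c,np.array([W(60,0,0)]))[0].astype(int);o.append(cv2.resize(ims[c][v-60:v+60,u-65:u+65],(390,360)))
cv2.imwrite("pics/fin2.png",np.hstack(o))
E
```

```text
40 True [119.92  40.08  15.62] [ 1.554 -1.603  1.685] 33.3417
-40 True [119.98 -39.91  15.76] [ 1.301 -0.7    1.525] 35.8167
40 True [119.88  40.35  15.74] [ 2.122 -0.389  2.792] 38.2917
40.6917
```

View pics/fin2.png

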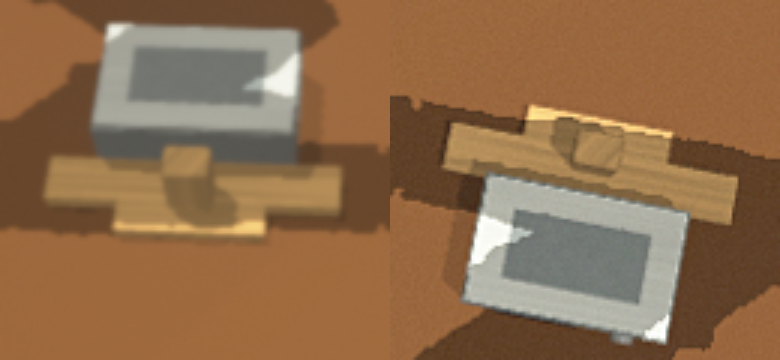

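Both ends read the same (119.9 mm), so the edge is parallel to the face. I'll do one slow, firmer centre push to rule out a small gap, then retreat.

```bash
python3 - <<'E'
from h import *
def cf():
    p=robot.get_ee_pos();d=np.array(p[:2])-C[:2];c,s=np.cos(C[2]),np.sin(C[2]);return np.round([c*d[0]+s*d[1],-s*d[0]+c*d[1],p[2]],2)
robot.move_ptp(W(135,0,90),Q(C[2]))
robot.line_to(W(135,0,15),velocity=150)
robot.line_to(W(123,0,15),velocity=80)
h=robot.line_to(W(114,0,15),velocity=8,max_force=16);print(h,cf(),robot.get_wrist_force(),robot.get_clock())
robot.line_to(W(135,0,15),velocity=100)
robot.line_to(W(135,0,120),velocity=200)
robot.wait(.3)
ims={c:robot.read_camera(c) for c in("scene","top")}
for c in ims:
    a=cv2.imread(f"pics/{c}4.png")
    cv2.imwrite(f"pics/{c}5.png",ims[c])
print(robot.get_clock(),robot.get_wrist_force())
E
```

```text
False [119.65   0.17  17.18] [10.355 -7.772 -0.902] 44.2583
45.6917 [-0.063  0.622  0.258]
```

A 13 N push moved the tool no further than 119.65 mm, so the paddle is hard against the face. The arm is clear, and I'm handing in.

```bash
python3 -c "
from bench import robot
print(robot.finish_job())"
```

```text
the job is handed in; nothing more can be done
None
```

The lid is seated at all four corners, the paddle lies along the cell's far face and stopped hard against it when pushed, and the job was handed in at about 46 s; the hand-in call returned no verdict.

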